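Turn the parts carousel to the bracket

ROBOT

A 7-joint arm with a two-finger parallel gripper is mounted at the origin on a cart in front of the work surface, level with it; the furniture and walls round the work are solid. World frame = base frame: x ahead of the robot, y to its left, z up, the work surface at z = 0. Lengths are in m, angles in rad, forces in N, time in s.
With the tool pointing down it reaches from about 0.35 to 0.9 m from the base axis. Payload 7.2 kg.
Tool frame: the origin (TCP) lies on the centre line of the jaws, within the pads' length; the fingertips stand 8 mm ahead of it and the grasp point (between the pads) lies 11 mm behind it; z points along the fingers, y is the line along which they close (so a half turn about z gives the same grasp; the last joint's range is limited). The gripper opens to 88 mm and grips with 3 to 60 N. Pads are 20 mm wide; open, the fingers measure 115 mm over their backs; the gripper's body (75 mm by 178 mm) begins 61 mm behind the grasp point.
Start: joints at [1.21, 0.411, -0.013, 1.596, 0.006, 1.134, -0.082], TCP at [0.18, -0.598, 0.231] pointing down, gripper open.
Joint ranges: [-2.95, 2.95], [-0.29, 1.99], [-1.47, 1.44], [0.14, 2.54], [-1.03, 4.17], [0.13, 1.85], [-2.86, 2.86]. Speed limits (rad/s): [2.39, 2.39, 3.01, 3.01, 3.14, 3.14, 3.14].

INTERFACE

Orientations are given as a unit quaternion [x, y, z, w].
In Python, from plant import manip, eyes, finder gives the robot as it stands.
- The arm moves only by the shell command python3 -m inch 'ROWS' [FORCE]. ROWS is JSON, one flat list of numbers, 7 for each row, row after row: the finger opening in m, from 0 to 0.0878, then the shift along the tool's x, y, z in m, then the turn, a rotation vector about the tool's x, y, z in degrees. In form: [fingers, x, y, z, rx, ry, rz, fingers, x, y, z, rx, ry, rz, ...]. A call has 1 to 12 rows; each row shifts and turns the commanded pose from where the row before left it, along the tool's axes as they then stand; what a row does not reach is not made up. A row lasts 1/12 s, in which the tool goes at most 41.7 mm and 7.16 degrees, less where a joint would pass 70% of its speed; a pose out of reach is approached as far as the arm can. A call with a gripper value outside its range is refused whole. The fingers move at their own pace and stop on an object; FORCE is the grip in N (left out, the last holds). Time passes only in rows, so rows that do not move let the fingers close. It gives the time, the measured TCP pose, the force, the opening and the grip force at its end, in the units of the state.
- manip.read_state(): the state, without advancing time (a new reading comes with each control period).
- eyes.get_image(name): name is "scene" or "top" or "wrist"; returns (picture, depth): 384x512x3 uint8, red, green, blue; 384x512 float32, m along the optical axis (not along the pixel's ray), 0 where there is no reading.
- eyes.camera_info(name): a dict with "K" (3x3 intrinsics, pixels), "extrinsics" (4x4, takes a point from world to camera coordinates); the wrist camera has in their place "T_tool_cam" (4x4, takes a point from camera to tool coordinates, whose origin is the TCP and whose axes are the flange's). Camera axes: x right, y up, looking along -z (the intrinsics and any distortion apply to the point x, -y, -z); pixel columns grow to the right and rows downward; lengths in m; the calibration is good to about 2 mm. A picture is of the moment at which its call begins: read the wrist's pose just before it. camera_info takes no time and is no camera call.
- manip.finish_job(): hands the job in; it is judged then, once.
Trained networks look in the newest picture that a camera, given by its name, has taken for a name from the list of things; names that differ only in an ending like _2 or _b are one class to them, and where a whole thing is asked for, a point or a joint stands for the part that bears it (a point fixed in the world has none). Each returns a list of dicts, best first, with "conf" (0 to 1); they miss things now and then, are a little off and sometimes report something else, mostly with a low value. They report only what shows in the picture. A call takes as long as a camera call. They do not tell look-alikes from the thing itself.
- finder.recognise(camera, query): "centre" ([x, y, z] in m, in world coordinates, good to about 4 mm: the middle of the surface that is visible of it).
- finder.trace(camera, query): "pixels" (384x512 bool, what is visible of it).
- finder.tip_of(camera, query): "centre" ([x, y, z] in m, in world coordinates, good to about 4 mm: a listed point, or the origin of a listed thing).
The state is a dict: "time": time; "joint_pos": joint angles; "qd": joint speeds; "tau": joint torques, N m; "position": TCP position; "ee_rot": TCP orientation; "ft_force": force on the tool from outside, world axes, zero at the start; "wrist_torque": the same for the moment, N m; "finger_gap": opening from 0.0 (shut) to 1.0 (fully open); "finger_force": force on a finger pad.
Only numpy, scipy, OpenCV 4.12 (cv2) and the standard library are available. Lean on these libraries where they do the work, as an engineer would, in place of code of your own. Each camera call takes 0.05 s, during which the arm holds its last target. There are 200 camera calls.

TASK

Spin the round plywood parts carousel by pushing one of its upright posts along the rim, as often as needed, until the standing L-shaped bracket on it faces front, in line with the pointer blade that sticks out from the carousel's foot, and leave it standing still there. Do not touch the parts in the carousel's wells: they stay upright in their wells, and nothing is lifted. Leave the other things on the bench where they are.

Things in the scene. Friction and masses are not known exactly. Their poses are not given: they have to be found in the camera images.
- carousel_base: fixed dark steel foot of the carousel, a flat disc 200 mm across; it cannot move. Origin on the turning axis at the bench top, z up; its -x direction is the pointer direction (the front), roughly towards the robot but up to 20 degrees off.
- pointer (a point): top edge of the pointer, an upright dark steel blade 34 mm long (radially), 8 mm thick, 26 mm tall, on the tongue that sticks out of the foot; the blade's middle is 158 mm from the turning axis, and its top is lower than the tray's rim
- carousel: round plywood tray 262 mm across, turning either way without limit or detent about a vertical axis through its origin (underside centre, 14 mm above the bench; z up). About 1 N pushed at a post turns it; it stops at once when no longer pushed. Floor top 8 mm, rim and dividers 22 mm, hub 35 mm above the origin. Five wells at 180, 252, 324, 36 and 108 degrees about z from its own x axis.
- post_top (a point): top of one of the tray's five equal finger posts: upright round steel pins 14 mm thick (18 mm at the foot), tops 62 mm above the tray's origin (76 mm above the bench), centres 120 mm from the axis, at 0 (this one), 72, 144, 216 and 288 degrees about z from the tray's own x axis, where the dividers between the wells end. Push any post sideways along the rim to turn the tray.
- bracket: white L-shaped bracket standing on its foot, 35 x 48 mm and 57 mm tall, the tallest of the five parts on the carousel; loose, any way round, in one of the wells (which one varies), about 82 mm from the axis. Origin at the centre of its underside, on the well's floor; z up.
- end_cap: white tube end cap, a 45 mm flange with a 28 mm collar, 26 mm tall; loose, any way round, in one of the wells (which one varies), about 82 mm from the axis. Origin at the centre of its underside, on the well's floor; z up.
- chain_drive: cream round low housing, 48 mm across (58 mm over its lugs), 15 mm tall; loose, any way round, in one of the wells (which one varies), about 82 mm from the axis. Origin at the centre of its underside, on the well's floor; z up.
- sprocket: white chain wheel, 39 mm across with a 20 mm hub, 18 mm tall; loose, any way round, in one of the wells (which one varies), about 82 mm from the axis. Origin at the centre of its underside, on the well's floor; z up.
- slat_clip: small white U-shaped clip, 16 x 29 mm, 22 mm tall; loose, any way round, in one of the wells (which one varies), about 82 mm from the axis. Origin at the centre of its underside, on the well's floor; z up.
- tape_measure: yellow tape measure, 33 x 79 x 65 mm tall; loose bystander on the bench, leave it alone. Origin at the centre of its underside.
- pen_blue: blue ball pen lying down, 144 mm long; loose bystander on the bench, leave it alone. Origin at the centre of its underside.
- marker_black: black marker lying down, 149 mm long; loose bystander on the bench, leave it alone. Origin at the centre of its underside.
- putty_tin: flat brass-coloured tin, 62 mm across, 23 mm tall; loose bystander on the bench, leave it alone. Origin at the centre of its underside.
Things that resemble listed ones, but are neither listed nor needed, are in the scene too. What is shaped like the end_cap but black is not meant.

How it is judged:
At the end, for the whole second after the job is handed in: The bracket's foot is centred within 14 mm of the line from the axis through the pointer, on the pointer's side; the tray is at rest (under 0.05 rad/s); all five parts stand on the wells' floor (within 6 mm, tilted under 0.2 rad, 45 to 120 mm from the axis) (y of bracket in the frame of carousel_base between -0.014 and 0.014 m and x of bracket in the frame of carousel_base below -0.05 m and angular speed of carousel below 0.05 rad/s and horizontal distance between bracket and carousel between 0.045 and 0.12 m and height (world z) of bracket between 0.016 and 0.028 m and angle between each of bracket, end_cap, chain_drive, sprocket, slat_clip's own z axis and vertical below 0.2 rad and horizontal distance between end_cap and carousel between 0.045 and 0.12 m and height (world z) of end_cap between 0.016 and 0.028 m and horizontal distance between chain_drive and carousel between 0.045 and 0.12 m and height (world z) of chain_drive between 0.016 and 0.028 m and horizontal distance between sprocket and carousel between 0.045 and 0.12 m and height (world z) of sprocket between 0.016 and 0.028 m and horizontal distance between slat_clip and carousel between 0.045 and 0.12 m and height (world z) of slat_clip between 0.016 and 0.028 m); the robot touches nothing.
It fails at once if a part on the carousel is touched by the robot (over 0.3 N) (contact force between any of the fingers, the arm and bracket above 0.3 N or contact force between any of the fingers, the arm and end_cap above 0.3 N or contact force between any of the fingers, the arm and chain_drive above 0.3 N or contact force between any of the fingers, the arm and sprocket above 0.3 N or contact force between any of the fingers, the arm and slat_clip above 0.3 N).
It fails at once if a part is lifted over 10 mm or tipped over 0.4 rad (height (world z) of any of bracket, end_cap, chain_drive, sprocket, slat_clip above 0.032 m or angle between any of bracket, end_cap, chain_drive, sprocket, slat_clip's own z axis and vertical above 0.4 rad).
It fails at once if a bystander is moved more than 20 mm (distance of any of tape_measure, pen_blue, marker_black, putty_tin from where it was at the start of the episode above 0.02 m).
It also fails if it takes over 67 s, if anything falls off the work surface, if the arm or the gripper's body presses on something with over 40 N, if the wrist force passes 120 N, or if a joint passes its speed limit or range.

## Working session

There is one attempt and no reset: what is moved stays moved. The work goes in short steps, Python scripts to look and compute and a shell command to move; the robot and the scene stay as the last step left them, time stands still between calls to the robot, and variables do not carry over. Pictures are saved under pics/ and viewed, at most 10 in all, crops included, and the job is handed in when it is done.

```bash
ls; mkdir -p pics
cat > h.py <<'E'
import numpy as np, cv2
from plant import manip, eyes, finder
from scipy.spatial.transform import Rotation as R
def snap(n,f):
    p,d=eyes.get_image(n); cv2.imwrite('pics/'+f,p[:,:,::-1]); return p,d
def cloud(n,d):
    c=eyes.camera_info(n);K=np.array(c['K']);E=np.array(c['extrinsics'])
    v,u=np.mgrid[:384,:512]
    P=np.stack([(u-K[0,2])/K[0,0]*d,-(v-K[1,2])/K[1,1]*d,-d],-1)
    return (P-E[:3,3])@E[:3,:3]
def proj(n,p):
    c=eyes.camera_info(n);K=np.array(c['K']);E=np.array(c['extrinsics'])
    q=E[:3,:3]@np.array(p)+E[:3,3]; return K[0,0]*q[0]/-q[2]+K[0,2],K[1,1]*-q[1]/-q[2]+K[1,2]
E
python3 - <<'E'
from h import *
s=manip.read_state(); print({k:np.round(s[k],3) for k in s})
p,d=snap('top','t1.png'); print(eyes.camera_info('top'))
for q in ['carousel_base','pointer','carousel','post_top','bracket']:
    print(q,[(np.round(r['centre'],3),round(r['conf'],2)) for r in finder.tip_of('top',q)])
snap('scene','s1.png')
for q in ['carousel_base','pointer','carousel','post_top','bracket','tape_measure']:
    print(q,[(np.round(r['centre'],3),round(r['conf'],2)) for r in finder.tip_of('scene',q)])
E
```

```text
pics
{'time': np.float64(0.0), 'joint_pos': array([ 1.21 ,  0.412, -0.013,  1.597,  0.006,  1.134, -0.082]), 'qd': array([ 0.001, -0.001, -0.001,  0.001,  0.001,  0.   ,  0.001]), 'tau': array([ 2.0000e-03, -5.8795e+01,  6.4200e-01, -2.9108e+01, -5.4000e-02,
        1.8000e-02,  0.0000e+00]), 'position': array([ 0.18 , -0.598,  0.23 ]), 'ee_rot': array([ 0.989,  0.146, -0.   , -0.001]), 'ft_force': array([-0.207, -0.008,  0.199]), 'wrist_torque': array([ 0.019, -0.056,  0.029]), 'finger_force': np.float64(0.0), 'finger_gap': np.float64(1.001)}
{'K': array([[358.57946929,   0.        , 259.17955359],
       [  0.        , 358.57946929, 195.11059815],
       [  0.        ,   0.        ,   1.        ]]), 'extrinsics': array([[-0.01830398, -0.99974237,  0.01342221,  0.13389958],
       [ 0.99718251, -0.01727708,  0.07299686, -0.5192403 ],
       [-0.07274616,  0.01472052,  0.99724185, -1.01671709],
       [ 0.        ,  0.        ,  0.        ,  1.        ]])}
carousel_base []
pointer [(array([0.403, 0.097, 0.029]), 0.72)]
carousel [(array([0.558, 0.086, 0.015]), 0.84)]
post_top [(array([0.673, 0.126, 0.075]), 0.59)]
bracket [(array([0.606, 0.155, 0.02 ]), 0.45)]
carousel_base []
pointer [(array([0.402, 0.096, 0.021]), 0.64), (array([ 0.44 ,  0.366, -0.001]), 0.6), (array([0.603, 0.157, 0.02 ]), 0.55)]
carousel [(array([0.56 , 0.086, 0.015]), 0.57), (array([0.64 , 0.059, 0.023]), 0.42)]
post_top [(array([0.676, 0.129, 0.08 ]), 0.89), (array([0.605, 0.158, 0.021]), 0.62)]
bracket [(array([0.51 , 0.149, 0.021]), 0.7), (array([0.605, 0.158, 0.023]), 0.43)]
tape_measure [(array([0.439, 0.367, 0.001]), 0.82)]
```

View pics/t1.png

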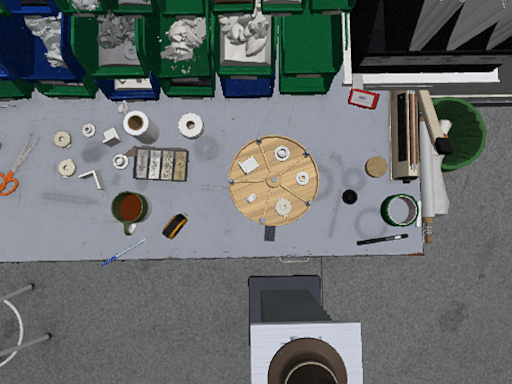

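View pics/s1.png

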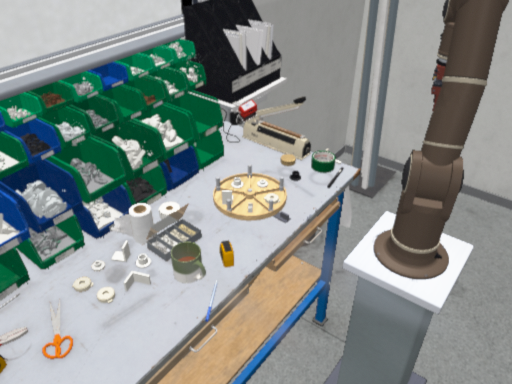

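Run:
```python
from h import *
p,d=eyes.get_image('top'); W=cloud('top',d); c=np.array([.558,.086])
rr=np.hypot(W[...,0]-c[0],W[...,1]-c[1]); z=W[...,2]
m=((rr<.14)&(z>.058)&(d>0)).astype(np.uint8)
n,l,st,ce=cv2.connectedComponentsWithStats(m)
for i in range(1,n):
    if st[i,4]>3:
        q=W[l==i]; top=q[q[:,2]>q[:,2].max()-.008].mean(0); v=top[:2]-c
        print('hi',st[i,4],np.round(ce[i]),np.round(top,3),'r %.3f ang %.1f'%(np.hypot(*v),np.degrees(np.arctan2(v[1],v[0]))), 'med',np.round(np.median(q,0),3))
# rim circle fit from silhouettes at z ~.036
q=W[(z>.031)&(z<.041)&(rr>.124)&(rr<.14)]
A=np.c_[2*q[:,:2],np.ones(len(q))]; s=np.linalg.lstsq(A,(q[:,:2]**2).sum(1),rcond=None)[0]; print('rim',s[:2],np.sqrt(s[2]+s[:2]@s[:2]),len(q))
print('other tall:')
m=((z>.015)&(d>0)&(rr>.14)).astype(np.uint8)
n,l,st,ce=cv2.connectedComponentsWithStats(m)
for i in range(1,n):
    if st[i,4]>15: q=W[l==i]; print(st[i,4],np.round(np.median(q,0),3),np.round(q.min(0),3),np.round(q.max(0),3))
```

```text
hi 25 [259. 138.] [0.675 0.123 0.075] r 0.123 ang 17.6 med [0.675 0.123 0.074]
hi 25 [308. 152.] [ 0.636 -0.012  0.076] r 0.125 ang -51.4 med [ 0.635 -0.011  0.074]
hi 36 [242. 167.] [0.595 0.171 0.079] r 0.093 ang 66.3 med [0.595 0.171 0.078]
hi 24 [230. 180.] [0.56  0.204 0.075] r 0.118 ang 89.2 med [0.56  0.204 0.075]
hi 25 [310. 203.] [ 0.495 -0.015  0.075] r 0.119 ang -121.8 med [ 0.494 -0.013  0.075]
hi 19 [262. 221.] [0.448 0.119 0.076] r 0.115 ang 163.5 med [0.447 0.119 0.076]
rim [0.56224908 0.08414579] 0.12803891406637644 366
other tall:
50526 [0.847 0.117 0.204] [ 0.547 -0.433  0.015] [1.035 0.876 0.471]
472 [0.723 0.317 0.035] [0.689 0.284 0.016] [0.762 0.355 0.04 ]
29 [0.723 0.622 0.018] [0.713 0.613 0.015] [0.732 0.631 0.022]
101 [0.682 0.543 0.044] [0.672 0.527 0.015] [0.693 0.559 0.059]
1041 [0.628 0.405 0.046] [0.566 0.33  0.015] [0.667 0.484 0.122]
59 [0.627 0.528 0.024] [0.615 0.516 0.016] [0.641 0.542 0.028]
359 [ 0.597 -0.218  0.022] [ 0.568 -0.249  0.015] [ 0.627 -0.188  0.027]
16 [0.619 0.694 0.016] [0.61  0.689 0.015] [0.628 0.701 0.018]
16 [0.616 0.358 0.017] [0.607 0.347 0.015] [0.622 0.364 0.03 ]
150 [0.582 0.59  0.032] [0.546 0.573 0.015] [0.599 0.636 0.04 ]
1137 [0.487 0.486 0.038] [0.415 0.437 0.015] [0.531 0.524 0.092]
52 [ 0.512 -0.139  0.024] [ 0.499 -0.154  0.015] [ 0.526 -0.127  0.029]
545 [ 0.471 -0.28   0.045] [ 0.426 -0.322  0.015] [ 0.516 -0.229  0.054]
349 [0.438 0.361 0.057] [0.401 0.335 0.015] [0.471 0.394 0.067]
31 [0.404 0.096 0.025] [0.39  0.093 0.02 ] [0.418 0.099 0.028]
1572 [0.064 0.009 0.074] [-0.005 -0.089  0.015] [0.084 0.09  0.219]
```

The top view shows the carousel centred near (275,180) px. The bracket is the white square with a tall wall at (248,165), the pointer blade is at (269,233), and there is a post at (262,221) next to the small clip's well. The scene view agrees. The five posts put the axis at (0.5625, 0.084), and the pointer direction is about 175.5°. The tray needs about +118° CCW. I'll straddle the near post at 163°, which has roomy wells on both sides.

```bash
python3 -m inch '[0.044,0,0,0,0,0,5.6,0.044,0,0,0,0,0,5.6,0.044,0,0,0,0,0,5.6,0.044,0,0,0,0,0,5.6,0.044,0,0,0,0,0,5.6,0.044,0,0,0,0,0,5.8]'
python3 -m inch '[0.044,0,-0.036,0,0,0,0,0.044,0,-0.036,0,0,0,0,0.044,0,-0.036,0,0,0,0,0.044,0,-0.036,0,0,0,0,0.044,0,-0.036,0,0,0,0,0.044,0,-0.036,0,0,0,0,0.044,0,-0.036,0,0,0,0,0.044,0,-0.036,0,0,0,0,0.044,0,-0.036,0,0,0,0,0.044,0,-0.036,0,0,0,0]'
cat > m.py <<'E'
from h import *
C=np.array([.5625,.084])
def pol(v): v=np.array(v)[:2]-C; return 'r %.4f ang %.2f'%(np.hypot(*v),np.degrees(np.arctan2(v[1],v[0])))
def tool():
    s=manip.read_state(); M=R.from_quat(s['ee_rot']).as_matrix()
    print('t',round(float(s['time']),2),'tcp',np.round(s['position'],4),pol(s['position']),'yaw %.1f'%np.degrees(np.arctan2(M[1,0],M[0,0])),'zaxis',np.round(M[:,2],3),'F',np.round(s['ft_force'],1),'q',np.round(s['joint_pos'],2)); return np.array(s['position']),M
def posts(cam):
    p,d=eyes.get_image(cam); W=cloud(cam,d); z=W[...,2]; rr=np.hypot(W[...,0]-C[0],W[...,1]-C[1])
    m=((rr<.14)&(z>.06)&(z<.085)&(d>0)).astype(np.uint8)
    n,l,st,ce=cv2.connectedComponentsWithStats(m)
    for i in range(1,n):
        if st[i,4]>5: q=W[l==i]; print(cam,st[i,4],np.round(q.mean(0),4),'zmax %.3f'%q[:,2].max(),pol(q.mean(0)))
    for f in (finder.tip_of,finder.recognise): print('bracket',[(np.round(r['centre'],3),round(r['conf'],2),pol(r['centre'])) for r in f(cam,'bracket')])
    for r in finder.trace(cam,'bracket'):
        q=W[r['pixels']&(d>0)]; b=(cv2.minAreaRect(q[:,:2].astype(np.float32))); print('trace',r['conf'],len(q),b,pol(b[0]),q[:,2].min(),q[:,2].max())
    return p,W
E
python3 - <<'E'
from m import *
P,M=tool(); g=np.array([.4475,.119,.13]); print('to go in tool',np.round(M.T@(g-P),4)); posts('top')
E
```

```text
time: 1.2
position: [0.1804, -0.5984, 0.2307]
ee_rot: [0.989, -0.15, 0.0, 0.0]
ft_force: [-0.7, -0.1, 0.2]
finger_gap: 0.591
finger_force: 0.0
time: 2.03
position: [0.286, -0.2526, 0.2309]
ee_rot: [0.989, -0.148, 0.0, 0.0]
ft_force: [1.2, 0.5, 0.4]
finger_gap: 0.503
finger_force: 0.0
t 2.03 tcp [ 0.286  -0.2526  0.2309] r 0.4356 ang -129.41 yaw -17.0 zaxis [ 0.001 -0.001 -1.   ] F [1.2 0.5 0.4] q [ 0.73 -0.01 -0.13  2.13 -0.    1.02 -1.27]
to go in tool [ 0.0456 -0.4027  0.1007]
top 25 [0.6746 0.1233 0.0728] zmax 0.077 r 0.1188 ang 19.31
top 25 [ 0.6352 -0.0108  0.0729] zmax 0.078 r 0.1195 ang -52.50
top 35 [0.5944 0.1706 0.0774] zmax 0.083 r 0.0923 ang 69.76
top 24 [0.5595 0.2033 0.0736] zmax 0.079 r 0.1193 ang 91.44
top 24 [ 0.4949 -0.0139  0.0741] zmax 0.078 r 0.1190 ang -124.60
top 19 [0.4478 0.1185 0.0755] zmax 0.077 r 0.1197 ang 163.24
bracket [(array([0.607, 0.155, 0.023]), 0.55, 'r 0.0839 ang 57.96')]
bracket [(array([0.608, 0.159, 0.027]), 0.64, 'r 0.0874 ang 58.95')]
trace 0.61 195 ((0.6072351932525635, 0.15427429974079132), (0.03625995293259621, 0.047375865280628204), 33.964603424072266) r 0.0833 ang 57.52 0.02217336028023565 0.08262714465163185
```

```bash
python3 -m inch '[0.044,0.004,-0.0365,0.006,0,0,0,0.044,0.004,-0.0365,0.006,0,0,0,0.044,0.004,-0.0365,0.006,0,0,0,0.044,0.004,-0.0365,0.006,0,0,0,0.044,0.004,-0.0365,0.006,0,0,0,0.044,0.004,-0.0365,0.006,0,0,0,0.044,0.004,-0.0365,0.006,0,0,0,0.044,0.004,-0.0365,0.006,0,0,0,0.044,0.004,-0.0365,0.006,0,0,0,0.044,0.004,-0.0365,0.006,0,0,0,0.044,0.004,-0.0365,0.006,0,0,0,0.044,0,0,0,0,0,0]'
python3 - <<'E'
from m import *
P,M=tool(); g=np.array([.4475,.119,.056]); print('to go in tool',np.round(M.T@(g-P),4)); snap('wrist','w1.png')
E
```

```text
time: 3.23
position: [0.4478, 0.1224, 0.1639]
ee_rot: [0.989, -0.146, 0.0, -0.002]
ft_force: [0.9, 1.5, 0.8]
finger_gap: 0.5
finger_force: 0.0
t 3.23 tcp [0.4478 0.1224 0.1639] r 0.1209 ang 161.50 yaw -16.8 zaxis [ 0.001  0.004 -1.   ] F [0.9 1.5 0.8] q [ 0.12  0.27 -0.57  2.02  0.18  0.9  -2.41]
to go in tool [0.0007 0.0038 0.1078]
```

View pics/w1.png

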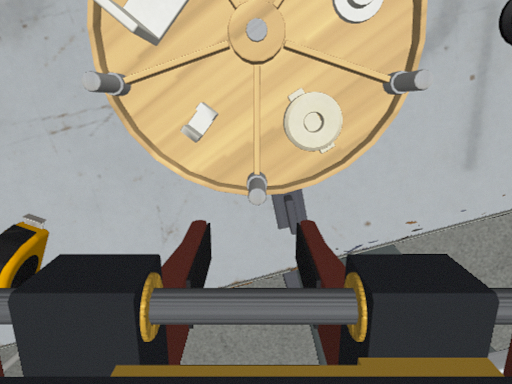

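The wrist view shows the post top at (257,188), midway between the open fingers (columns 210 and 298), and the neighbouring wells are clear. I'll go down and then sweep.

```bash
python3 -m inch '[0.044,0,0.001,0.02,0,0,0,0.044,0,0.001,0.02,0,0,0,0.044,0,0.001,0.02,0,0,0,0.044,0,0,0.02,0,0,0,0.044,0,0,0.014,0,0,0,0.044,0,0,0.013,0,0,0,0.044,0,0,0,0,0,0]'
python3 - <<'E'
from m import *
tool()
E
```

```text
time: 3.87
position: [0.4436, 0.1112, 0.0555]
ee_rot: [0.989, -0.149, -0.002, 0.001]
ft_force: [-0.6, 0.8, 0.4]
finger_gap: 0.501
finger_force: 0.0
t 3.87 tcp [0.4436 0.1112 0.0555] r 0.1220 ang 167.11 yaw -17.2 zaxis [-0.004 -0.002 -1.   ] F [-0.6  0.8  0.4] q [ 0.05  0.43 -0.49  2.13  0.33  0.66 -2.53]
```

```bash
python3 -m inch '[0.044,0,0,0,0,0,-4.3,0.044,0.0003,0.0085,0,0,0,-4,0.044,0.0003,0.0085,0,0,0,-4,0.044,0.0003,0.0085,0,0,0,-4,0.044,0.0003,0.0085,0,0,0,-4,0.044,0.0003,0.0085,0,0,0,-4,0.044,0.0003,0.0085,0,0,0,-4,0.044,0.0003,0.0085,0,0,0,-4,0.044,0.0003,0.0085,0,0,0,-4,0.044,0,0,0,0,0,0]'
python3 - <<'E'
from m import *
tool(); posts('top')
E
```

```text
time: 4.7
position: [0.4492, 0.0438, 0.0582]
ee_rot: [0.986, 0.167, 0.0, 0.001]
ft_force: [0.3, -0.3, -0.3]
finger_gap: 0.5
finger_force: 0.0
t 4.7 tcp [0.4492 0.0438 0.0582] r 0.1203 ang -160.47 yaw 19.2 zaxis [ 0.    -0.001 -1.   ] F [ 0.3 -0.3 -0.3] q [ 0.32  0.45 -0.64  2.14  0.42  0.68 -1.84]
top 24 [0.6727 0.0397 0.0729] zmax 0.078 r 0.1188 ang -21.90
top 24 [0.6391 0.1757 0.0742] zmax 0.078 r 0.1195 ang 50.11
top 24 [ 0.5539 -0.0349  0.0736] zmax 0.078 r 0.1192 ang -94.14
top 35 [0.5468 0.1754 0.0776] zmax 0.082 r 0.0928 ang 99.76
top 22 [0.4994 0.1859 0.0745] zmax 0.077 r 0.1199 ang 121.75
bracket [(array([0.568, 0.169, 0.021]), 0.49, 'r 0.0852 ang 86.10')]
bracket [(array([0.566, 0.168, 0.028]), 0.66, 'r 0.0846 ang 87.97')]
trace 0.51 204 ((0.5667097568511963, 0.167042538523674), (0.03709055855870247, 0.048748139292001724), 63.14625549316406) r 0.0831 ang 87.10 0.01734983397877613 0.0816214825588496
trace 0.46 365 ((0.5980461239814758, -0.21812152862548828), (0.059261929243803024, 0.05966342240571976), 44.59742736816406) r 0.3042 ang -83.29 0.00040213873622697583 0.026559932843539944
```

```bash
python3 -m inch '[0.044,0.0003,0.0105,0,0,0,-5,0.044,0.0004,0.0105,0,0,0,-5,0.044,0.0004,0.0105,0,0,0,-5,0.044,0.0004,0.0105,0,0,0,-5,0.044,0.0004,0.0105,0,0,0,-5,0.044,0.0004,0.0105,0,0,0,-5,0.044,0.0004,0.0105,0,0,0,-5,0.044,0.0004,0.0105,0,0,0,-5,0.044,0.0004,0.0105,0,0,0,-5,0.044,0.0004,0.0105,0,0,0,-5,0.044,0.0004,0.0105,0,0,0,-5,0.044,0,0,0,0,0,0]'
python3 - <<'E'
from m import *
tool(); posts('top')
E
```

```text
time: 5.9
position: [0.5303, -0.0301, 0.0576]
ee_rot: [0.797, 0.604, 0.0, 0.0]
ft_force: [0.2, -0.3, 0.1]
finger_gap: 0.503
finger_force: 0.0
t 5.9 tcp [ 0.5303 -0.0301  0.0576] r 0.1186 ang -105.77 yaw 74.4 zaxis [ 0.001  0.    -1.   ] F [ 0.2 -0.3  0.1] q [ 0.59  0.63 -0.83  1.94  0.62  0.85 -0.85]
top 26 [0.6635 0.1481 0.0733] zmax 0.078 r 0.1197 ang 32.40
top 24 [0.654  0.0074 0.0732] zmax 0.079 r 0.1193 ang -39.91
top 22 [0.5329 0.1995 0.0752] zmax 0.081 r 0.1193 ang 104.38
top 33 [0.4794 0.1257 0.0775] zmax 0.081 r 0.0930 ang 153.37
top 21 [0.4437 0.092  0.075 ] zmax 0.077 r 0.1191 ang 176.13
bracket [(array([0.5  , 0.138, 0.019]), 0.62, 'r 0.0826 ang 139.62')]
bracket [(array([0.498, 0.137, 0.027]), 0.58, 'r 0.0841 ang 140.65')]
trace 0.76 205 ((0.49919208884239197, 0.13486629724502563), (0.049818750470876694, 0.03564094007015228), 28.074615478515625) r 0.0812 ang 141.22 0.020969067337944118 0.08148892910353457
```

```bash
python3 -m inch '[0.044,0.0003,0.0086,0,0,0,-4.1,0.044,0.0003,0.0086,0,0,0,-4.1,0.044,0.0003,0.0086,0,0,0,-4.1,0.044,0.0003,0.0086,0,0,0,-4.1,0.044,0.0003,0.0086,0,0,0,-4.1,0.044,0.0003,0.0086,0,0,0,-4.1,0.044,0.0003,0.0086,0,0,0,-4.1,0.044,0.0002,0.005,0,0,0,-2.4,0.044,0.0001,0.003,0,0,0,-1.5,0.044,0,0,0,0,0,0]'
python3 - <<'E'
from m import *
tool(); p,W=posts('top')
for r in finder.tip_of('top','pointer'): print(r['centre'],pol(r['centre']))
q=W[(np.abs(W[...,0]-.404)<.025)&(np.abs(W[...,1]-.097)<.03)&(W[...,2]>.018)]; print(len(q),np.median(q,0),pol(np.median(q,0)))
E
```

```text
time: 6.93
position: [0.5962, -0.0284, 0.0576]
ee_rot: [0.596, 0.803, 0.0, -0.0]
ft_force: [0.0, -0.9, 0.8]
finger_gap: 0.5
finger_force: 0.0
t 6.93 tcp [ 0.5962 -0.0284  0.0576] r 0.1174 ang -73.31 yaw 106.9 zaxis [ 0.  0. -1.] F [ 0.  -0.9  0.8] q [ 0.6   0.76 -0.93  1.78  0.73  0.99 -0.33]
top 24 [0.6802 0.0654 0.0729] zmax 0.079 r 0.1192 ang -8.98
top 24 [0.6163 0.1904 0.0736] zmax 0.079 r 0.1193 ang 63.19
top 35 [0.4703 0.0777 0.0768] zmax 0.081 r 0.0924 ang -176.12
top 22 [0.4778 0.1677 0.0741] zmax 0.079 r 0.1191 ang 135.33
top 22 [0.4563 0.0294 0.0747] zmax 0.079 r 0.1194 ang -152.79
bracket [(array([0.482, 0.097, 0.02 ]), 0.78, 'r 0.0813 ang 170.58')]
bracket [(array([0.477, 0.099, 0.025]), 0.63, 'r 0.0868 ang 170.32')]
trace 0.51 198 ((0.48122361302375793, 0.09399758279323578), (0.046230118721723557, 0.03452923521399498), 55.229061126708984) r 0.0819 ang 172.99 0.021671647053253914 0.08117540896032571
[0.401, 0.0997, 0.0242] r 0.1623 ang 174.45
34 [0.4068257  0.09620655 0.02544228] r 0.1562 ang 175.52
```

```bash
python3 -m inch '[0.044,0.0001,0.003,0,0,0,-1.5,0.044,0.0001,0.003,0,0,0,-1.5,0.044,0,0,0,0,0,0,0.044,0,0,0,0,0,0,0.044,0,-0.005,0,0,0,0,0.044,0,-0.005,0,0,0,0,0.044,0,-0.004,0,0,0,0,0.044,0,0,0,0,0,0,0.044,0,0,0,0,0,0]'
python3 - <<'E'
from m import *
tool(); posts('top')
E
```

```text
time: 7.93
position: [0.5884, -0.0322, 0.0577]
ee_rot: [0.575, 0.818, -0.0, 0.0]
ft_force: [0.2, 0.9, -0.8]
finger_gap: 0.502
finger_force: 0.0
t 7.93 tcp [ 0.5884 -0.0322  0.0577] r 0.1191 ang -77.42 yaw 109.9 zaxis [ 0. -0. -1.] F [ 0.2  0.9 -0.8] q [ 0.62  0.76 -0.95  1.8   0.74  0.98 -0.28]
top 25 [0.6815 0.0716 0.0723] zmax 0.078 r 0.1196 ang -5.94
top 24 [0.6107 0.1932 0.0738] zmax 0.078 r 0.1194 ang 66.17
top 34 [0.4709 0.0731 0.0772] zmax 0.081 r 0.0923 ang -173.23
top 20 [0.4741 0.1641 0.0752] zmax 0.080 r 0.1193 ang 137.82
top 23 [0.4589 0.0242 0.0747] zmax 0.079 r 0.1196 ang -150.02
bracket [(array([0.48 , 0.092, 0.022]), 0.54, 'r 0.0830 ang 174.67')]
bracket [(array([0.478, 0.091, 0.03 ]), 0.74, 'r 0.0844 ang 175.38')]
trace 0.55 192 ((0.48218682408332825, 0.09126702696084976), (0.04604797810316086, 0.03382890298962593), 58.19443893432617) r 0.0806 ang 174.83 0.021907170155544078 0.08104037233896462
```

Aligned, and the tool is centred on the post (tool −77.4°, post −78°). I'll go straight up and check.

```bash
python3 -m inch '[0.044,0,0,-0.01,0,0,0,0.044,0,0,-0.015,0,0,0,0.044,0,0,-0.02,0,0,0,0.044,0,0,-0.02,0,0,0,0.044,0,0,-0.02,0,0,0,0.044,0,0,-0.02,0,0,0,0.044,0,0,-0.02,0,0,0,0.044,0,0,-0.02,0,0,0,0.044,0,0,-0.01,0,0,0,0.044,0,0,0,0,0,0,0.044,0,0,0,0,0,0,0.044,0,0,0,0,0,0]'
python3 - <<'E'
from m import *
tool(); p,W=posts('top'); cv2.imwrite('pics/t2.png',cv2.resize(p[120:250,200:350,::-1],None,fx=4,fy=4))
E
```

```text
time: 9.13
position: [0.5882, -0.032, 0.2118]
ee_rot: [0.574, 0.819, -0.0, -0.0]
ft_force: [-0.6, -0.6, -0.2]
finger_gap: 0.499
finger_force: 0.0
t 9.13 tcp [ 0.5882 -0.032   0.2118] r 0.1189 ang -77.52 yaw 109.9 zaxis [-0.001 -0.    -1.   ] F [-0.6 -0.6 -0.2] q [ 0.71  0.6  -1.08  1.66  0.56  1.23 -0.15]
top 26 [0.6813 0.0717 0.0728] zmax 0.078 r 0.1195 ang -5.90
top 24 [0.6107 0.1932 0.0743] zmax 0.080 r 0.1194 ang 66.20
top 24 [ 0.5871 -0.0323  0.0737] zmax 0.079 r 0.1189 ang -78.04
top 34 [0.4709 0.0731 0.0768] zmax 0.081 r 0.0923 ang -173.21
top 20 [0.4741 0.1641 0.0753] zmax 0.078 r 0.1193 ang 137.82
top 23 [0.459  0.0242 0.0741] zmax 0.077 r 0.1195 ang -149.95
bracket [(array([0.482, 0.092, 0.022]), 0.67, 'r 0.0808 ang 174.32')]
bracket [(array([0.481, 0.091, 0.027]), 0.59, 'r 0.0816 ang 175.36')]
```

View pics/t2.png

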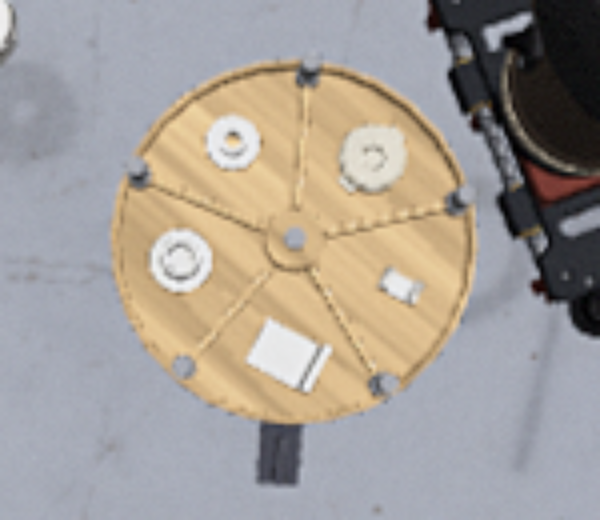

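The crop shows the bracket at (288,353) on the line from the hub (293,238) to the pointer (280,455). All five parts are upright in their wells, and the gripper is clear of the tray.

```bash
python3 -c "
from plant import manip
print(manip.finish_job())"
```

```text
the job is handed in; nothing more can be done
None
```

I handed the job in with the bracket facing front, within about 1° (roughly 2 mm) of the pointer line. The tray was at rest, all five parts were upright in their wells, and the gripper was clear; the judge returned no verdict.

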